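# Tea drawer: bring the red-lidded jar to the front

## Robot

A 6-joint arm with a two-finger parallel gripper is mounted at the origin on the work surface. World frame = base frame: x ahead of the robot, y to its left, z up, the work surface at z = 0. Lengths are in m, angles in rad, forces in N, time in s.
With the tool pointing down it reaches from about 0.3 to 0.775 m from the base axis. Payload 14.6 kg.
Tool frame: the origin (TCP) lies at the very end of the fingers, on their centre line; the grasp point (between the pads) lies 19 mm behind it; z points along the fingers, y is the line along which they close (so a half turn about z gives the same grasp; the last joint's range is limited). The gripper opens to 94 mm and grips with 3 to 60 N. Pads are 16 mm wide; open, the fingers measure 119 mm over their backs; the gripper's body (75 mm by 177 mm) begins 78 mm behind the grasp point.
Start: joints at [-1.354, 0.3, 1.521, -0, 1.321, -0.067], TCP at [0.154, -0.528, 0.166] pointing down, gripper open.
Joint ranges: [-3.03, 3.03], [-0.79, 2.21], [0.23, 2.52], [-1.04, 4.18], [0, 3.07], [-2.55, 2.55]. Speed limits (rad/s): [2.22, 2.22, 2.57, 3.14, 3.14, 3.14].

## Interface

Orientations are given as a unit quaternion [x, y, z, w].
In Python, from cell import r gives the robot as it stands.
- The arm moves only by the shell command python3 -m jog 'ROWS'. ROWS is JSON, a list of rows, each a list of 3 entries, a list of its own where there are three numbers: the opening in per cent of the stroke, from 0 (shut) to 100 (fully open), then the shift along the tool's x, y, z in cm, then the turn, a rotation vector about the tool's x, y, z in rad. A call has 1 to 5 rows; each row shifts and turns the commanded pose from where the row before left it, along the tool's axes as they then stand; what a row does not reach is not made up. A row lasts 1/8 s, in which the tool goes at most 62.5 mm and 10.7 degrees, less where a joint would pass 70% of its speed; a pose out of reach is approached as far as the arm can. A call with a gripper value outside its range is refused whole. The fingers move at their own pace and stop on an object; the grip force is fixed at half the most. Time passes only in rows, so rows that do not move let the fingers close. It gives the time, the measured TCP pose, the force, the opening and the grip force at its end, in the units of the state.
- r.sense(): the state, without advancing time (a new reading comes with each control period).
- r.snapshot(name): name is "scene" or "top" or "wrist"; returns a dict with "img" (420x560x3 uint8, red, green, blue), "vfov" (degrees; the focal length in pixels is half the picture's height over the tangent of half this angle, whatever the lens; pixels are square), "cx", "cy" (the principal point, pixels), "R" (3x3) and "t" (3): a world point X has camera coordinates R X + t. Camera axes: x right, y down, z forward; pixel columns grow to the right and rows downward; lengths in m; the calibration is good to about 2 mm. A picture is of the moment at which its call begins. There is no depth.
- r.sign_off(): hands the job in; it is judged then, once.
The state is a dict: "t": time; "q": joint angles; "dq": joint speeds; "effort": joint torques, N m; "eef_pos": TCP position; "orientation": TCP orientation; "wrist_force": force on the tool from outside, world axes, zero at the start; "wrist_torque": the same for the moment, N m; "grip_width": finger opening in m; "finger_force": force on a finger pad.
Only numpy, scipy, OpenCV 4.12 (cv2) and the standard library are available. Lean on these libraries where they do the work, as an engineer would, in place of code of your own. Each camera call takes 0.05 s, during which the arm holds its last target. There are 200 camera calls.

## Task

Pull the drawer of the little tea cabinet all the way out to its stop, then turn the jar carousel inside it until the jar with the red lid stands at the front, straight behind the middle of the drawer's handle. Finish while still gripping the carousel, by its knob or a jar, holding it still there so that the red lid can be taken off. Leave the tumbler, the potted plant and the remote control where they are.

Things in the scene. Friction and masses are not known exactly. Their poses are not given: they have to be found in the camera images.
- cabinet: low dark-wood tea cabinet with a glass pane in its top, 236 deep (x) x 236 wide (y) x 155 high, fixed to the table. Origin: on the table, under the middle of its front edge; its front faces its own -x. One drawer fills the front: its panel is 14 mm thick, top edge 134 mm above the table; shut, its outer face is 14 mm in front of the origin.
- drawer (a joint): how far the drawer is pulled out (m), along the cabinet's -x: 0 shut, 0.155 at its stop. It runs with about 3 N of friction plus some drag, stays where it is left, no spring. Fully out, the carousel's axis is 62 mm in front of the cabinet body's front edge.
- handle (a point): middle of the drawer's brass bar handle: a level round bar 10 mm thick, 120 mm long (along the cabinet's y), on thin posts 50 mm either side of the middle. Its axis is 118 mm above the table and 42 mm in front of the drawer's panel: a gap of 37 mm behind the bar, open from above. Moves with the drawer.
- carousel: dark-wood turntable in the drawer, 170 mm across, that turns endlessly either way (friction 0.03 Nm, no spring or notches), 0.8 kg. Six white jars (40 mm across, fixed in clip rings) stand every 60 degrees, 58 mm from the axis; one lid red, five light wood. Origin: on the axis, 34 mm above the table; the red-lidded jar is on its own -x side: at the front when its yaw equals the cabinet's.
- knob (a point): centre of the round black knob on the post in the middle of the carousel, on its axis: 32 mm across, from 104 to 132 mm above the table (this point: 121 mm), so it stands 8 mm clear above the jar lids and is free from all sides when the drawer is out. It is fixed to the carousel: twisting it turns the carousel.
- red_lid (a point): centre of the top of the red lid (lids are 38 mm across), 96 mm above the table and 58 mm from the carousel's axis. Moves with the carousel.
- front_place (a point): the point at the front of the drawer, 96 mm above the table, where the middle of the red lid must come: 58 mm from the carousel's axis, on the line from the knob to the middle of the handle. Moves with the drawer.
- tumbler: loose white dotted ceramic tumbler, 76 mm across the rim, 95 mm high, beside the cabinet. Origin: centre of its underside. Leave it alone.
- plant: loose green plant, about 180 mm high, in a white ribbed pot on a saucer 110 mm across, beside the cabinet. Origin: centre of its underside. Leave it alone.
- remote: loose black remote control lying flat, 165 x 45 x 18 mm. Origin: centre of its underside. Leave it alone.

How it is judged:
By the outcome, as a careful person would: the job done as asked, in the order asked, and still so for the second after the job is handed in, while the arm keeps its last pose, push and grip.
It also fails if it takes over 61 s, if anything falls off the work surface, if the arm or the gripper's body presses on something with over 40 N, if the wrist force passes 120 N, or if a joint passes its speed limit or range.

## Working session

There is one attempt and no reset: what is moved stays moved. The work goes in short steps, Python scripts to look and compute and a shell command to move; the robot and the scene stay as the last step left them, time stands still between calls to the robot, and variables do not carry over. Pictures are saved under pics/ and viewed, at most 11 in all, crops included, and the job is handed in when it is done.

```bash
mkdir -p pics; cat > h.py <<'E'
import numpy as np, cv2, json
from cell import r
def snap(n,f):
    s=r.snapshot(n); cv2.imwrite(f'pics/{f}.png',s['img'][...,::-1]); 
    d={k:np.array(s[k]).tolist() for k in('vfov','cx','cy','R','t')}; json.dump(d,open(f'pics/{f}.json','w')); return s
def ray(f,u,v,z):
    d=json.load(open(f'pics/{f}.json')); fl=210/np.tan(np.radians(d['vfov'])/2); R=np.array(d['R']);t=np.array(d['t'])
    o=-R.T@t; w=R.T@np.array([(u-d['cx'])/fl,(v-d['cy'])/fl,1]); return o+w*(z-o[2])/w[2]
def proj(f,X):
    d=json.load(open(f'pics/{f}.json')); fl=210/np.tan(np.radians(d['vfov'])/2)
    c=np.array(d['R'])@np.array(X)+np.array(d['t']); return c[:2]/c[2]*fl+[d['cx'],d['cy']]
E
python3 - <<'E'
from h import *
a=snap('scene','s0')['img'];b=snap('top','t0')['img']
print(r.sense())
for f in('s0','t0'): d=json.load(open(f'pics/{f}.json')); print(d['vfov'],-np.array(d['R']).T@d['t'])
E
```

```text
{'t': 0.1, 'q': array([-1.35363988e+00,  3.00371188e-01,  1.52148937e+00,  2.03451168e-05,
        1.32070302e+00, -6.65962087e-02]), 'dq': array([-0.00027612, -0.00115624, -0.00249491,  0.00285287,  0.00014341,
       -0.00118184]), 'effort': array([-2.61201569e-05, -5.32643509e+01, -3.53286195e+01,  7.08928099e-02,
        2.34254653e-02, -4.97758651e-05]), 'eef_pos': array([ 0.1539266 , -0.52774844,  0.16507995]), 'orientation': array([ 9.89952665e-01,  1.41398322e-01, -2.66841740e-05, -4.84828173e-04]), 'wrist_force': array([-0.76096124,  0.02940188, -0.49285969]), 'wrist_torque': array([ 0.00281464,  0.00029095, -0.00731551]), 'finger_force': 0.0, 'grip_width': 0.09365128928135219}
42.26709564132938 [1.2365128  0.61312064 1.18271259]
43.50320379320778 [0.52440623 0.02781357 1.24018524]
```

View pics/t0.png

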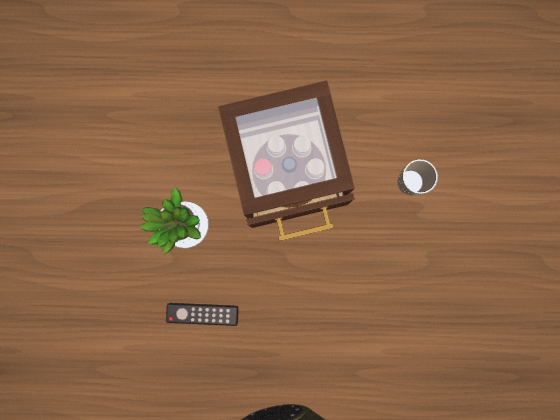

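View pics/s0.png

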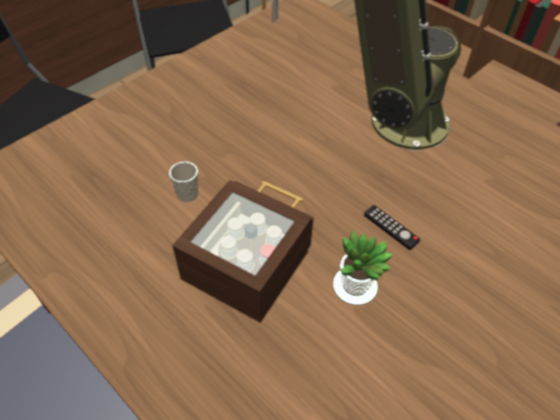

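The top view shows the cabinet roof corners at about (220,106), (328,82), (354,190) and (246,216). The handle bar runs from (280,239) to (332,226), the knob is at (289,165) and the red lid at (263,167). The plant is to the left (185,223) and the remote at (202,314). The tumbler is to the right, at (417,178).

```bash
python3 - <<'E'
from h import *
c=[ray('t0',*p,.155)for p in[(220,106),(328,82),(354,190),(246,216)]]
for x in c: print(x.round(4))
for a,b in((0,1),(1,2),(2,3),(3,0)): d=c[b]-c[a]; print(np.linalg.norm(d).round(4),np.degrees(np.arctan2(d[1],d[0])).round(1))
e1,e2=ray('t0',280,239,.118),ray('t0',332,226,.118); print('bar',e1,e2,np.linalg.norm(e1-e2)); d=e1-e2; print(np.degrees(np.arctan2(-d[0],d[1])))
print('front mid',(c[2]+c[3])/2,'knob',ray('t0',289,165,.132),'red',ray('t0',263,167,.096))
im=cv2.imread('pics/t0.png')[190:250,230:370]; cv2.imwrite('pics/t0c.png',cv2.resize(im,None,fx=5,fy=5,interpolation=cv2.INTER_CUBIC))
h=cv2.cvtColor(cv2.imread('pics/t0.png'),cv2.COLOR_BGR2HSV)
m=cv2.inRange(h,(15,120,120),(30,255,255)); m[:200]=0;m[250:]=0;m[:,:260]=0;m[:,350:]=0
ys,xs=np.nonzero(m);print(len(xs),xs.min(),xs.max(),ys.min(),ys.max())
E
```

```text
[0.8329 0.1684 0.155 ]
[ 0.8867 -0.0583  0.155 ]
[ 0.6582 -0.1133  0.155 ]
[0.6015 0.1097 0.155 ]
0.233 -76.7
0.235 -166.5
0.2301 104.2
0.2387 14.2
bar [0.55590137 0.03916357 0.118     ] [ 0.58492651 -0.07139405  0.118     ] 0.11430417974391512
14.710128704747689
front mid [ 0.62985788 -0.00182366  0.155     ] knob [0.71297783 0.02181404 0.132     ] red [0.71405268 0.07866334 0.096     ]
468 270 348 200 244
```

View pics/t0c.png

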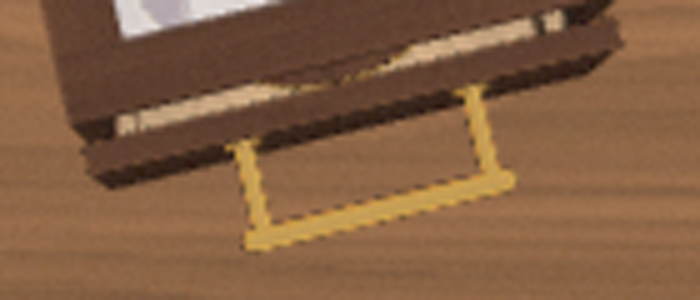

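```bash
python3 -m jog '[[45,[3.6,-2.5,-0.4],[0,0,0]],[45,[3.6,-2.5,-0.4],[0,0,0]],[45,[3.6,-2.5,-0.4],[0,0,0]],[45,[3.6,-2.5,-0.4],[0,0,0]],[45,[3.6,-2.5,-0.4],[0,0,0]]]'
python3 -m jog '[[45,[3.6,-2.5,-0.4],[0,0,0]],[45,[3.6,-2.5,-0.4],[0,0,0]],[45,[3.6,-2.5,-0.4],[0,0,0]],[45,[3.6,-2.5,-0.4],[0,0,0]],[45,[3.6,-2.5,-0.4],[0,0,0]]]'
python3 -m jog '[[45,[0,0,0],[0,0,-0.17]],[45,[0,0,0],[0,0,-0.17]],[45,[0,0,0],[0,0,-0.17]],[45,[0,0,0],[0,0,-0.17]],[45,[0,0,0],[0,0,-0.17]]]'
python3 -m jog '[[45,[0,0,0],[0,0,-0.17]],[45,[0,0,0],[0,0,-0.17]],[45,[0,0,0],[0,0,-0.17]],[45,[0,0,0],[0,0,-0.17]],[45,[0,0,0],[0,0,0]]]'
cat >> h.py <<'E'
from scipy.spatial.transform import Rotation as Ro
def go(X,yaw_y=None):
    "shift in tool cm to world X from the measured pose; turn about z so that tool y points at yaw_y (deg)"
    s=r.sense(); M=Ro.from_quat(s['orientation']).as_matrix(); d=M.T@(np.array(X)-s['eef_pos'])*100
    a=np.degrees(np.arctan2(M[1,1],M[0,1])); print('pos',s['eef_pos'].round(4),'yaw_y',a.round(2),'shift cm',d.round(2),'q1,q6',s['q'][[0,5]].round(3),'t',s['t'],'F',s['wrist_force'].round(1),'w',round(s['grip_width'],4))
    if yaw_y is not None: print('turn z',np.radians((a-yaw_y+180)%360-180).round(3))
E
python3 -c "
from h import *
go([.5705,-.016,.2],13.8)"
```

```text
t: 0.72
eef_pos: [0.2924, -0.3563, 0.1855]
orientation: [0.99, 0.141, -0.0, -0.0]
wrist_force: [1.2, -0.5, 0.0]
grip_width: 0.0473
finger_force: 0.0
t: 1.35
eef_pos: [0.4302, -0.1859, 0.2056]
orientation: [0.99, 0.141, -0.0, -0.0]
wrist_force: [0.6, -1.2, -0.5]
grip_width: 0.0422
finger_force: 0.0
t: 1.98
eef_pos: [0.4295, -0.1871, 0.2053]
orientation: [0.842, 0.539, -0.0, -0.0]
wrist_force: [0.3, 0.4, -0.2]
grip_width: 0.0423
finger_force: 0.0
t: 2.6
eef_pos: [0.4295, -0.1871, 0.2053]
orientation: [0.617, 0.787, -0.0, -0.0]
wrist_force: [-0.1, -0.1, 0.1]
grip_width: 0.0422
finger_force: 0.0
pos [ 0.4295 -0.1871  0.2053] yaw_y 13.87 shift cm [13.23 17.79  0.53] q1,q6 [-0.489 -0.731] t 2.6 F [-0.1 -0.1  0.1] w 0.0422
turn z 0.001
```

```bash
python3 -m jog '[[45,[3.3,4.4,0],[0,0,0]],[45,[3.3,4.4,0],[0,0,0]],[45,[3.3,4.4,0],[0,0,0]],[45,[3.3,4.4,0],[0,0,0]],[45,[0,0,0],[0,0,0]]]' | head -2
python3 -c "
from h import *
go([.5705,-.016,.2],13.8); snap('wrist','w1')
print(proj('w1',[.5705,-.016,.118]))
s=r.sense();print(s['eef_pos'])"
```

```text
t: 3.22
eef_pos: [0.5696, -0.0142, 0.2045]
pos [ 0.5696 -0.0142  0.2045] yaw_y 13.87 shift cm [-0.2   0.04  0.45] q1,q6 [-0.089 -0.331] t 3.225 F [-0.3 -0.1 -0.6] w 0.0425
turn z 0.001
[280.7537419  210.14928358]
[ 0.56882734 -0.01564036  0.20473883]
```

View pics/w1.png

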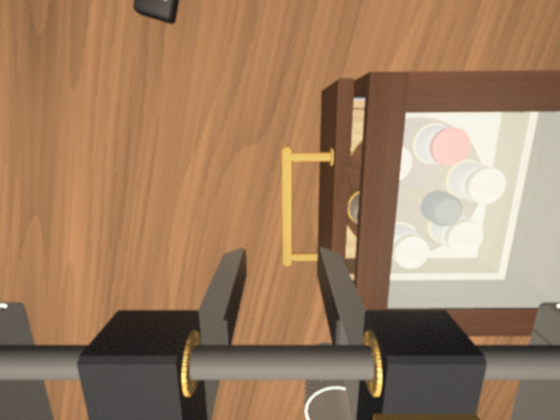

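The wrist view shows the bar vertical in the image, from (287,149) to (287,264). Its middle is at (287,207), so the yaw is right.

```bash
python3 -c "
from h import *
a,b,m=ray('w1',287,149,.118),ray('w1',287,265,.118),ray('w1',287,207,.118)
print(a,b,np.linalg.norm(a-b),m); go([m[0],m[1],.098])"
```

```text
[0.56210928 0.04203019 0.118     ] [ 0.5905716  -0.07084391  0.118     ] 0.11640732578632222 [ 0.57560309 -0.01148273  0.118     ]
pos [ 0.5688 -0.0156  0.2047] yaw_y 13.83 shift cm [ 0.24  0.77 10.67] q1,q6 [-0.092 -0.333] t 3.275 F [-0.2 -0.5 -0.1] w 0.0425
```

```bash
python3 -m jog '[[45,[0.2,0.6,2],[0,0,0]],[45,[0,0,3],[0,0,0]],[45,[0,0,2.5],[0,0,0]],[45,[0,0,2],[0,0,0]],[45,[0,0,1.1],[0,0,0]]]'
python3 -m jog '[[0,[0,0,0],[0,0,0]],[0,[0,0,0],[0,0,0]],[0,[0,0,0],[0,0,0]],[0,[0,0,0],[0,0,0]],[0,[0,0,0],[0,0,0]]]'
```

```text
t: 3.9
eef_pos: [0.5733, -0.0143, 0.0988]
orientation: [0.617, 0.787, -0.0, -0.0]
wrist_force: [0.3, 0.2, 0.3]
grip_width: 0.0424
finger_force: 0.0
t: 4.53
eef_pos: [0.574, -0.0133, 0.0997]
orientation: [0.616, 0.788, 0.0, 0.0]
wrist_force: [0.4, -0.1, 0.3]
grip_width: 0.0005
finger_force: 0.0
```

The gripper shut on nothing, so I'll look.

```bash
python3 -c "
from h import *
s=snap('top','t2')['img'];w=snap('wrist','w2')['img'];c=snap('scene','s2')['img'][130:270,180:340]
go([.5705,-.016,.1])
im=np.hstack([cv2.resize(s[150:270,220:380],(480,360),interpolation=2),cv2.resize(w,(320,240)).repeat(1,0)[:240]] if 0 else [cv2.resize(s[150:270,220:380],(400,300),interpolation=2),cv2.resize(w,(400,300))])
im=np.vstack([im,np.hstack([cv2.resize(c,(343,300),interpolation=2),np.zeros((300,457,3),np.uint8)])])
cv2.imwrite('pics/m2.png',im[...,::-1])"
```

```text
pos [ 0.574  -0.0133  0.0996] yaw_y 13.93 shift cm [-0.18 -0.41 -0.04] q1,q6 [-0.087 -0.33 ] t 4.675 F [ 0.5 -0.5  0.4] w 0.0008
```

View pics/m2.png

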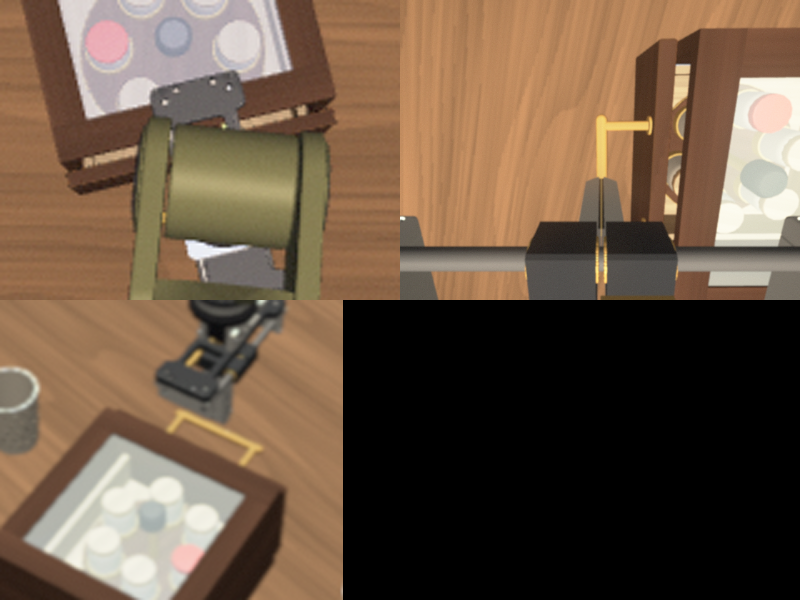

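```bash
python3 -c "
from h import *
s=r.sense()
for f in('w2','s2'):
  print(f,'tcp',proj(f,s['eef_pos']),'grasp',proj(f,s['eef_pos']+[0,0,.019]))
u=np.array([np.cos(np.radians(13.9)),np.sin(np.radians(13.9)),0]);v=np.array([-u[1],u[0],0])
for z in(.08,.1,.118):
  m=np.array([.575,-.0125,z])
  print(z,[proj(f,m+k*v).round(1) for f in('w2','s2','w1','t0') for k in(.06,-.06)])
d=json.load(open('pics/w2.json'));print(d['vfov'],-np.array(d['R']).T@d['t'])
c=s;im=cv2.imread('pics/s2.png')[150:220,230:320];w=cv2.imread('pics/w2.png')[120:300,200:360]
cv2.imwrite('pics/m3.png',np.hstack([cv2.resize(im,(540,420),interpolation=2),cv2.resize(w,None,fx=1.6,fy=2.33333)[:420]]))"
```

```text
w2 tcp [279.86180231 240.13881727] grasp [279.75460303 250.51060817]
s2 tcp [281.64231446 195.40249952] grasp [281.77064703 190.65609212]
0.08 [array([281.5, 151.5]), array([281.4, 299.3]), array([301.3, 209.9]), array([262.1, 191.5]), array([285.9, 141.7]), array([285.5, 250.2]), array([277.2, 237.3]), array([330.2, 224.9])]
0.1 [array([281.5, 154.5]), array([281.4, 313.3]), array([301.7, 205. ]), array([262. , 186.6]), array([286.1, 143.1]), array([285.7, 257.4]), array([277.1, 237. ]), array([331. , 224.4])]
0.118 [array([281.6, 157.7]), array([281.5, 327.8]), array([302. , 200.6]), array([262., 182.]), array([286.4, 144.6]), array([285.9, 264.7]), array([276.9, 236.8]), array([331.7, 223.9])]
65.41477723473427 [0.5547176  0.06828977 0.31817152]
```

View pics/m3.png

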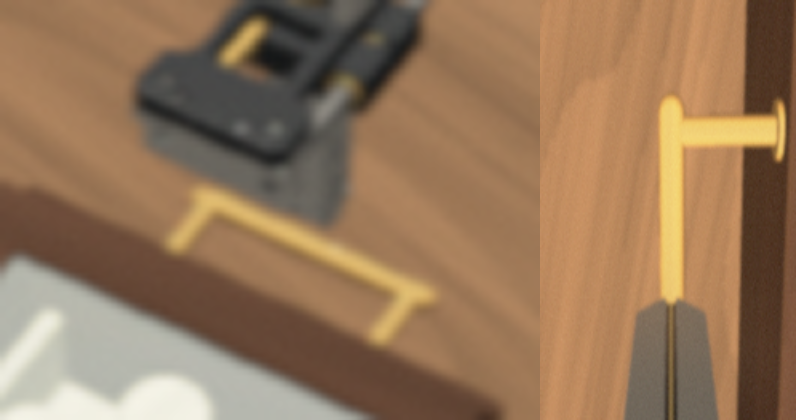

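The bar's reprojection agrees in every view, so its pose is right. In the wrist view the fingertips' size and row put them just above the bar, about 2 cm short of the stated TCP. I'll reopen, go 2 cm lower and close again, which still leaves the body clear of the cabinet roof.

```bash
python3 -m jog '[[45,[0,0,0],[0,0,0]],[45,[0,0,0],[0,0,0]],[45,[0,0,0],[0,0,0]],[45,[0,0,0.7],[0,0,0]],[45,[0,0,0.7],[0,0,0]]]'
python3 -m jog '[[45,[0,0,0.6],[0,0,0]],[0,[0,0,0],[0,0,0]],[0,[0,0,0],[0,0,0]],[0,[0,0,0],[0,0,0]],[0,[0,0,0],[0,0,0]]]'
```

```text
t: 5.3
eef_pos: [0.5739, -0.0133, 0.0849]
orientation: [0.616, 0.788, -0.0, -0.0]
wrist_force: [0.7, -0.2, 0.3]
grip_width: 0.0419
finger_force: 0.0
t: 5.92
eef_pos: [0.5742, -0.0133, 0.0798]
orientation: [0.616, 0.788, 0.0, 0.0]
wrist_force: [1.7, 0.7, 0.5]
grip_width: 0.0073
finger_force: 28.3
```

Gripped, but the 7.3 mm width suggests only the tips are on the upper part of the round bar. I'll regrip 1 cm lower, which clears the cabinet whichever reading of the geometry is right.

```bash
python3 -m jog '[[45,[0,0,0],[0,0,0]],[45,[0,0,0],[0,0,0]],[45,[0,0,0],[0,0,0]],[45,[0,0,0.5],[0,0,0]],[45,[0,0,0.5],[0,0,0]]]'
python3 -m jog '[[0,[0,0,0],[0,0,0]],[0,[0,0,0],[0,0,0]],[0,[0,0,0],[0,0,0]],[0,[0,0,0],[0,0,0]],[0,[0,0,0],[0,0,0]]]'
```

```text
t: 6.55
eef_pos: [0.5739, -0.0133, 0.0691]
orientation: [0.616, 0.788, -0.0, -0.0]
wrist_force: [0.3, -0.2, -0.4]
grip_width: 0.0423
finger_force: 0.0
t: 7.18
eef_pos: [0.5741, -0.0133, 0.0697]
orientation: [0.616, 0.788, 0.0, 0.0]
wrist_force: [0.2, 0.8, 0.7]
grip_width: 0.0092
finger_force: 30.0
```

```bash
python3 -m jog '[[0,[0,-0.5,0],[0,0,0]],[0,[0,-1,0],[0,0,0]],[0,[0,-1,0],[0,0,0]],[0,[0,-1,0],[0,0,0]],[0,[0,-1,0],[0,0,0]]]'
python3 -m jog '[[0,[0,-1,0],[0,0,0]],[0,[0,-1,0],[0,0,0]],[0,[0,-1,0],[0,0,0]],[0,[0,-1,0],[0,0,0]],[0,[0,-1,0],[0,0,0]]]'
python3 -m jog '[[0,[0,-1,0],[0,0,0]],[0,[0,-1,0],[0,0,0]],[0,[0,-1,0],[0,0,0]],[0,[0,-0.6,0],[0,0,0]],[0,[0,0,0],[0,0,0]]]'
python3 -c "
from h import *
go([.5741,-.0133,.07],13.8)"
```

```text
t: 7.8
eef_pos: [0.5298, -0.0246, 0.0697]
orientation: [0.616, 0.788, -0.0, 0.0]
wrist_force: [4.7, -3.4, -0.8]
grip_width: 0.009
finger_force: 30.0
t: 8.43
eef_pos: [0.4813, -0.0369, 0.0696]
orientation: [0.616, 0.788, -0.0, 0.001]
wrist_force: [5.6, -6.6, -1.5]
grip_width: 0.0094
finger_force: 30.0
t: 9.05
eef_pos: [0.4458, -0.0459, 0.0696]
orientation: [0.616, 0.788, -0.001, 0.0]
wrist_force: [-0.9, -9.7, 2.1]
grip_width: 0.0089
finger_force: 30.0
pos [ 0.4458 -0.0459  0.0696] yaw_y 13.91 shift cm [ 0.08 13.23 -0.06] q1,q6 [-0.183 -0.425] t 9.05 F [-0.9 -9.7  2.1] w 0.0089
turn z 0.002
```

```bash
python3 -m jog '[[0,[-0.15,-0.5,0],[0,0,0]],[0,[0,-0.4,0],[0,0,0]],[0,[0,-0.3,0],[0,0,0]],[0,[0,-0.2,0],[0,0,0]],[0,[0,0,0],[0,0,0]]]'
python3 -m jog '[[0,[0,-0.3,0],[0,0,0]],[0,[0,-0.3,0],[0,0,0]],[0,[0,-0.2,0],[0,0,0]],[0,[0,-0.1,0],[0,0,0]],[0,[0,0,0],[0,0,0]]]'
python3 -c "
from h import *
go([.5741,-.0133,.07],13.8)"
```

```text
t: 9.68
eef_pos: [0.433, -0.0493, 0.0696]
orientation: [0.616, 0.788, -0.0, -0.001]
wrist_force: [-1.7, 4.9, 5.5]
grip_width: 0.0088
finger_force: 30.0
t: 10.3
eef_pos: [0.4313, -0.05, 0.07]
orientation: [0.616, 0.787, 0.006, 0.005]
wrist_force: [56.1, 22.7, -37.1]
grip_width: 0.0093
finger_force: 30.0
pos [ 0.4313 -0.05    0.07  ] yaw_y 13.89 shift cm [ 0.13 14.74  0.24] q1,q6 [-0.204 -0.45 ] t 10.3 F [ 56.1  22.7 -37.1] w 0.0093
turn z 0.002
```

```bash
python3 -m jog '[[0,[0,0.65,0],[0,0,0]],[0,[0,0,0],[0,0,0]],[45,[0,0,0],[0,0,0]],[45,[0,0,0],[0,0,0]],[45,[0,0,0],[0,0,0]]]'
python3 -m jog '[[45,[0,0,-2],[0,0,0]],[45,[0,0,-3],[0,0,0]],[45,[0,0,-3],[0,0,0]],[45,[0,0,-3],[0,0,0]],[45,[0,0,0],[0,0,0]]]'
python3 -c "
from h import *
snap('top','t4');snap('wrist','w4');go([.57,-.015,.18])
c=cv2.imread('pics/t4.png')[130:310,220:380]; w=cv2.imread('pics/w4.png')
cv2.imwrite('pics/m4.png',np.hstack([cv2.resize(c,(320,360)),cv2.resize(w,(480,360))]))"
```

```text
t: 10.92
eef_pos: [0.4309, -0.0504, 0.0694]
orientation: [0.616, 0.788, -0.0, -0.0]
wrist_force: [-0.3, 0.4, 0.4]
grip_width: 0.0354
finger_force: 0.0
t: 11.55
eef_pos: [0.432, -0.0506, 0.1812]
orientation: [0.616, 0.788, 0.001, 0.002]
wrist_force: [0.3, -0.9, -0.3]
grip_width: 0.0424
finger_force: 0.0
pos [ 0.4309 -0.0503  0.1789] yaw_y 13.91 shift cm [ 0.08 14.35 -0.12] q1,q6 [-0.201 -0.443] t 11.65 F [ 0.4 -0.1 -0.8] w 0.0425
```

View pics/m4.png

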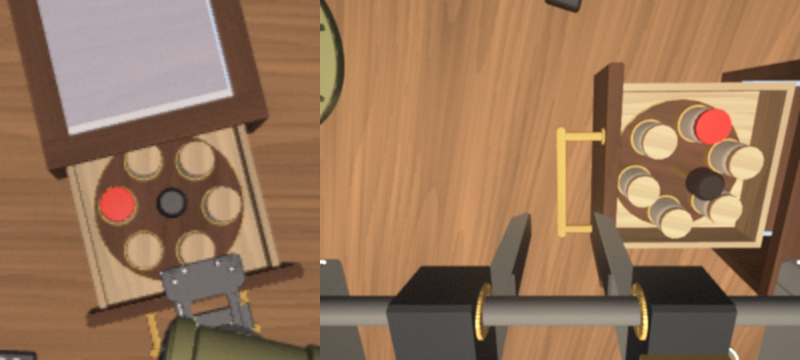

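The drawer is out. In the top view the knob is at about (306,231) and the red lid at (278,232), on the carousel's left. The wrist view has the knob top at (449,214). The handle is at wrist column ~282.

```bash
cat >> h.py <<'E'
def blob(f,u,v,kind,rad):
    im=cv2.imread(f'pics/{f}.png'); h=cv2.cvtColor(im,cv2.COLOR_BGR2HSV)
    m=(cv2.inRange(h,(0,170,140),(6,255,255))|cv2.inRange(h,(174,170,140),(180,255,255))) if kind=='red' else cv2.inRange(h,(0,0,0),(180,110,95))
    k=np.zeros_like(m);cv2.circle(k,(u,v),rad,255,-1); ys,xs=np.nonzero(m&k); return (xs.min()+xs.max())/2,(ys.min()+ys.max())/2,xs.max()-xs.min()+1,ys.max()-ys.min()+1,len(xs)
E
python3 -c "
from h import *
for f,k,rd in(('t4',(306,231),(278,232)),('w4',(449,214),(459,147))):
  a=blob(f,*k,'knob',14 if f=='t4' else 26);b=blob(f,*rd,'red',20 if f=='t4' else 35);print(f,a,b)
  K=ray(f,a[0],a[1],.132);L=ray(f,b[0],b[1],.096);d=L-K;print('knob',K.round(4),'red',L.round(4),np.hypot(*d[:2]).round(4),np.degrees(np.arctan2(d[1],d[0])).round(1))
a,b=ray('w4',282,155,.118),ray('w4',282,274,.118);print('handle',(a+b)/2,np.linalg.norm(a-b))
"
```

```text
t4 (np.float64(305.5), np.float64(231.0), np.int64(16), np.int64(15), 96) (np.float64(278.0), np.float64(231.5), np.int64(17), np.int64(18), 212)
knob [ 0.573  -0.0145  0.132 ] red [0.5728 0.0439 0.096 ] 0.0584 90.2
w4 (np.float64(448.5), np.float64(214.5), np.int64(46), np.int64(38), 1128) (np.float64(458.0), np.float64(147.5), np.int64(43), np.int64(42), 1356)
knob [ 0.569  -0.0112  0.132 ] red [0.5744 0.0446 0.096 ] 0.0561 84.4
handle [ 0.43346019 -0.05208238  0.118     ] 0.1112453022750677
```

```bash
python3 -m jog '[[48,[0,3.5,0],[0,0,0]],[48,[0,3.5,0],[0,0,0]],[48,[0,3.5,0],[0,0,0]],[48,[0,3.5,0],[0,0,0]],[48,[0,0.7,0],[0,0,0]]]'|head -2
python3 -c "
from h import *
go([.574,-.0145,.068],13.9); snap('wrist','w5')
cv2.imwrite('pics/w5b.png',cv2.imread('pics/w5.png'))"
```

```text
t: 12.28
eef_pos: [0.5743, -0.0145, 0.1773]
pos [ 0.5743 -0.0145  0.1773] yaw_y 13.96 shift cm [-1.000e-02  0.000e+00  1.093e+01] q1,q6 [-0.089 -0.333] t 12.275 F [-0.4 -0.2 -0.8] w 0.0452
turn z 0.001
```

View pics/w5.png

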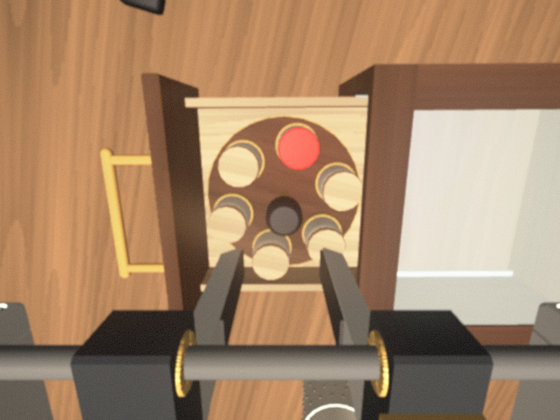

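The wrist view shows the knob at (285,217) and the open fingers centred at column ~281, so they are aligned. The red lid is at (298,148). I'll descend and grip.

```bash
python3 -m jog '[[48,[0,0.1,3],[0,0,0]],[48,[0,0,3],[0,0,0]],[48,[0,0,2.5],[0,0,0]],[48,[0,0,1.5],[0,0,0]],[48,[0,0,0.9],[0,0,0]]]'
python3 -m jog '[[0,[0,0,0],[0,0,0]],[0,[0,0,0],[0,0,0]],[0,[0,0,0],[0,0,0]],[0,[0,0,0],[0,0,0]],[0,[0,0,0],[0,0,0]]]'
```

```text
t: 12.95
eef_pos: [0.5744, -0.0148, 0.0701]
orientation: [0.616, 0.788, -0.0, -0.0]
wrist_force: [0.0, 0.7, 0.5]
grip_width: 0.045
finger_force: 0.0
t: 13.58
eef_pos: [0.5759, -0.0145, 0.0712]
orientation: [0.616, 0.788, 0.001, 0.001]
wrist_force: [6.8, 0.3, -6.3]
grip_width: 0.0312
finger_force: 30.0
```

```bash
python3 -m jog '[[0,[0,0,0],[0,0,-0.1]],[0,[0,0,0],[0,0,-0.15]],[0,[0,0,0],[0,0,-0.15]],[0,[0,0,0],[0,0,-0.15]],[0,[0,0,0],[0,0,-0.15]]]'
python3 -m jog '[[0,[0,0,0],[0,0,-0.15]],[0,[0,0,0],[0,0,-0.15]],[0,[0,0,0],[0,0,-0.15]],[0,[0,0,0],[0,0,-0.15]],[0,[0,0,0],[0,0,-0.15]]]'
python3 -m jog '[[0,[0,0,0],[0,0,-0.15]],[0,[0,0,0],[0,0,-0.15]],[0,[0,0,0],[0,0,-0.1]],[0,[0,0,0],[0,0,0]],[0,[0,0,0],[0,0,0]]]'
python3 -c "
from h import *
snap('top','t6');snap('wrist','w6');snap('scene','s6');go([.574,-.0145,.068],118)
c=cv2.imread('pics/t6.png')[170:290,220:380]; w=cv2.imread('pics/w6.png');s=cv2.imread('pics/s6.png')[120:260,180:340]
cv2.imwrite('pics/m6.png',np.vstack([np.hstack([cv2.resize(c,(400,300)),cv2.resize(w,(400,300))]),cv2.copyMakeBorder(cv2.resize(s,(343,300)),0,0,0,457,0)]))"
```

```text
t: 14.2
eef_pos: [0.5759, -0.0146, 0.0712]
orientation: [0.306, 0.952, 0.0, 0.001]
wrist_force: [6.0, 0.9, -5.3]
grip_width: 0.0312
finger_force: 30.0
t: 14.82
eef_pos: [0.5759, -0.0146, 0.0713]
orientation: [-0.064, 0.998, -0.0, 0.001]
wrist_force: [6.1, 0.5, -5.7]
grip_width: 0.0312
finger_force: 30.0
t: 15.45
eef_pos: [0.5758, -0.0146, 0.0712]
orientation: [-0.258, 0.966, -0.0, 0.001]
wrist_force: [5.5, 1.5, -4.6]
grip_width: 0.0313
finger_force: 30.0
pos [ 0.5759 -0.0146  0.0713] yaw_y 119.93 shift cm [0.16 0.1  0.33] q1,q6 [-0.089 -2.182] t 15.6 F [ 6.2 -0.1 -5.7] w 0.031
turn z 0.034
```

View pics/m6.png

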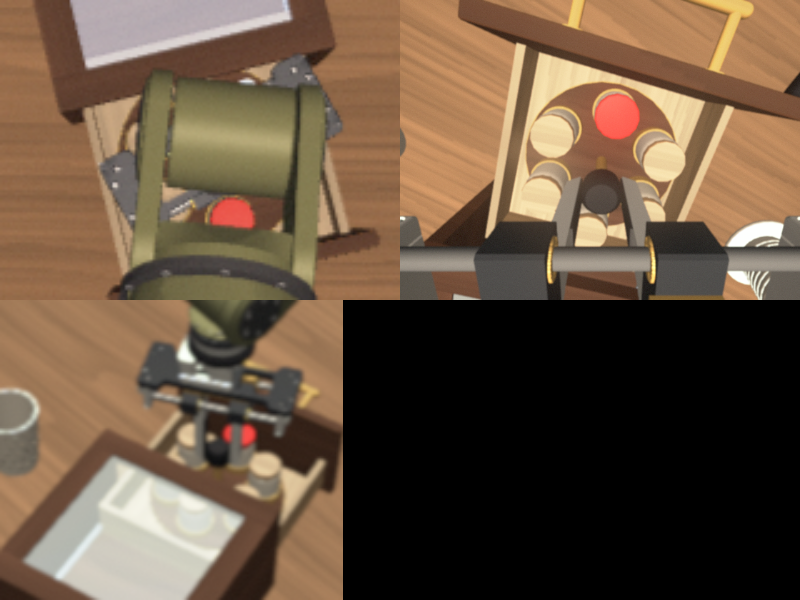

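The red jar is now at the front, between the knob and the handle: top view (313,255), wrist view (304,161). The grip on the knob is holding. Next I'll measure the residual angle.

```bash
python3 -c "
from h import *
b=blob('t6',313,255,'red',16);print(b)
w=blob('w6',304,161,'red',45);print(w)
K=np.array([.574,-.0146]);H=np.array([.431,-.0504])
for L in(ray('t6',b[0],b[1],.096)[:2],ray('w6',w[0],w[1],.096)[:2]):
  d=L-K;print(L.round(4),np.hypot(*d).round(4),np.degrees(np.arctan2(d[1],d[0]))%360)
e=H-K;print('front',np.degrees(np.arctan2(e[1],e[0]))%360)
for th in(192,194,196,198):
  c=np.radians(th);P=np.r_[K+.058*np.array([np.cos(c),np.sin(c)]),.096]; print(th,proj('t6',P).round(1),proj('w6',P).round(1))
s=cv2.imread('pics/s6.png');m=blob('s6',292,184,'red',14);print(m,ray('s6',m[0],m[1],.096))
def col(f,u,v):return cv2.imread(f'pics/{f}.png')[v,u]
im=cv2.imread('pics/t6.png')[240:275,295:330];im2=cv2.imread('pics/w6.png')[0:260,100:560]
cv2.imwrite('pics/m7.png',np.hstack([cv2.resize(im,(260,260)),im2]))"
```

```text
(np.float64(312.5), np.float64(254.5), np.int64(18), np.int64(12), 135)
(np.float64(303.5), np.float64(163.0), np.int64(64), np.int64(63), 1142)
[ 0.5238 -0.0314] 0.0529 198.53071302742433
[ 0.5206 -0.0304] 0.0557 196.50275052410495
front 194.05509696494693
192 [310.3 257.5] [311.9 161.4]
194 [311.2 257.3] [308.6 160.4]
196 [312.1 257.1] [305.3 159.5]
198 [313.  256.8] [302.  158.7]
(np.float64(291.0), np.float64(182.5), np.int64(15), np.int64(10), 59) [ 0.52203189 -0.02938376  0.096     ]
```

View pics/m7.png

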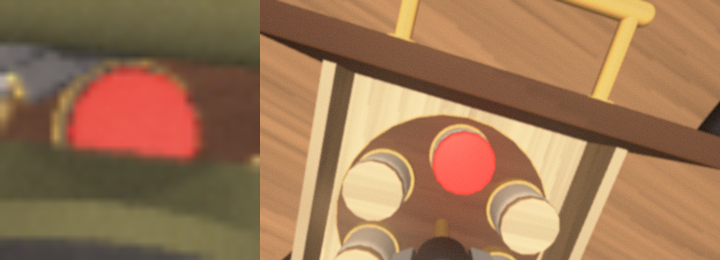

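Every view gives about 196.5° against a front direction of about 194°, so I'll turn back 0.042 rad and measure the lid against the handle in the same picture.

```bash
python3 -m jog '[[0,[0,0,0],[0,0,0.042]],[0,[0,0,0],[0,0,0]],[0,[0,0,0],[0,0,0]],[0,[0,0,0],[0,0,0]]]'
python3 -c "
from h import *
snap('top','t8');snap('wrist','w8');go([.574,-.0146,.068],117.5)
b=blob('t8',312,255,'red',16);w=blob('w8',308,161,'red',36);print(b,w)
K=np.array([.574,-.0146])
for th in(190,192,194,196,198):
  c=np.radians(th);P=np.r_[K+.058*np.array([np.cos(c),np.sin(c)]),.096]; print(th,proj('t8',P).round(1),proj('w8',P).round(1))
for th in (13,14,15):
  c=np.radians(th);u=np.array([np.cos(c),np.sin(c)]);v=np.array([-u[1],u[0]])
  print(th,'post feet',[proj('w8',np.r_[K-.107*u+k*v,.118]).round(0) for k in(.05,-.05)],'bar at posts',[proj('w8',np.r_[K-.149*u+k*v,.118]).round(0) for k in(.05,-.05)],'drawer top corners',[proj('w8',np.r_[K-.107*u+k*v,.134]).round(0) for k in(.118,-.118)])
cv2.imwrite('pics/w8v.png',cv2.resize(cv2.imread('pics/w8.png')[0:240,60:560],(800,384)))
"
```

```text
t: 16.1
eef_pos: [0.5758, -0.0146, 0.0712]
orientation: [-0.238, 0.971, -0.0, 0.001]
wrist_force: [6.3, 0.9, -5.4]
grip_width: 0.0312
finger_force: 30.0
pos [ 0.5759 -0.0146  0.0712] yaw_y 117.52 shift cm [0.17 0.09 0.32] q1,q6 [-0.089 -2.14 ] t 16.2 F [ 6.  -0.4 -4.9] w 0.0311
turn z 0.0
(np.float64(311.5), np.float64(255.0), np.int64(18), np.int64(11), 127) (np.float64(304.0), np.float64(163.0), np.int64(63), np.int64(63), 1111)
190 [309.4 257.7] [311.  161.1]
192 [310.3 257.5] [307.7 160.2]
194 [311.2 257.3] [304.4 159.3]
196 [312.1 257.1] [301.1 158.5]
198 [313.  256.8] [297.7 157.9]
13 post feet [array([434.,  94.]), array([236.,  38.])] bar at posts [array([469.,  -0.]), array([256., -66.])] drawer top corners [array([587., 131.]), array([ 68., -17.])]
14 post feet [array([431.,  91.]), array([231.,  39.])] bar at posts [array([464.,  -4.]), array([250., -65.])] drawer top corners [array([586., 126.]), array([ 63., -13.])]
15 post feet [array([428.,  89.]), array([227.,  40.])] bar at posts [array([460.,  -8.]), array([243., -65.])] drawer top corners [array([584., 120.]), array([58., -9.])]
```

View pics/w8v.png

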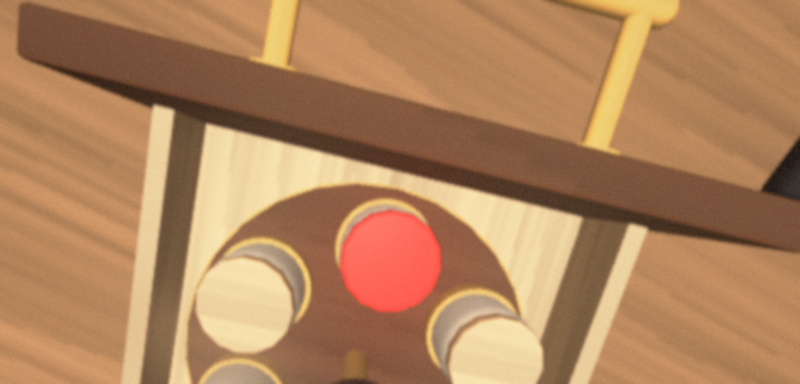

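The post feet fit a cabinet yaw of 14.0° (observed (229,39) and (435,94)). The red lid's centre, at (304,163), fits 194.2°, so the lid is straight at the front. The grip is firm and the light push holds the drawer against its stop, so I'm handing in.

```bash
python3 -c "
from cell import r
print(r.sign_off())"
```

```text
the job is handed in; nothing more can be done
None
```

I pulled the drawer out to its stop and turned the carousel until the red-lidded jar was at the front, within about half a degree by my measurement; the gripper is still holding the knob, and the job was handed in at about 16 s (no verdict was returned).

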